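# Shingle circuit boards on a sloping inspection rack

### The job

First push the sloping inspection rack near its high corner so that it turns on its pin until it rests against its steel stop block. Then lay the wide loose board, and after it the narrow loose board, on the slope like roof shingles above the board already fixed there: sink end downhill, centred and square, the wide board's lower edge on the first white line and overlapping the fixed board, the narrow board's lower edge on the second white line and overlapping the wide one. Let go of both and do not knock over the flux bottle.

Things in the scene. Friction and masses are not known exactly. Their poses are not given: they have to be found in the camera images.
- rack (a joint): turn of the rack on its vertical pin, rad: 0 = high end against the stop block (a hard end stop), growing anticlockwise seen from above (high end swings to the robot's left). Starts at 0.4 to 0.75; turns stiffly (about 0.6 N m of friction, no spring) and stays where it is left
- low_edge (a point): the rack's sloping wooden deck: 270 mm up the slope, 170 mm wide, rising 14 degrees (0.244 rad) away from the pin; top 24 mm above the table at the low edge, 89 mm at the high edge. This point: middle of the low edge, on the top face, straight above the pin; x up the slope, y left, z out of the deck
- base: fixed steel base plate, 6 mm thick; origin under the pin at table height, x along the heading the rack must get. The stop block on it is 40 mm long, 22 mm wide, reaches 60 mm above the table and stands at the right-hand (-y) side of the rack's high end, 225 mm from the pin
- pin (a point): the rack's vertical pin, under the middle of the deck's low end, 10 mm above the table; its x axis points along the heading the rack must get (joint 0), z up
- push_corner (a point): where to push: left (+y) side of the rack's high end, the end face of the upright aluminium panel under the deck (12 mm thick, 7 to 67 mm above the table), flush with the deck's side. 225 mm along the rack and 85 mm left of the pin, 60 mm above the table. Axes as at line1: y points level outward to the left; push towards -y
- line1 (a point): middle of the first white line across the deck, on the deck surface, 70 mm up from the low edge. x up the slope, y left, z out of the deck. The fixed green board (105 mm long, 120 wide, 5 thick, with a sink 50 mm wide and 24 high, 12 to 28 mm from the low edge) lies from the low edge to 35 mm beyond this line, which is printed across it too
- line2 (a point): middle of the second white line, on the deck surface, 70 mm up the slope from line1, same axes. Properly laid, a board rests with its bare upper end on the deck and its underside on the upper edge of the board below: about 0.07 rad less steep than the deck, the underside of its lower edge about 7.5 mm above the deck
- wide_sink (a point): middle (half-way up) of the heat sink of the wide loose board, lying on the table. The sink is a finned aluminium block, 16 mm along the board, 50 mm across, 24 mm high on the board's upper face; this point is 17 mm above the board's underside and 20 mm in from the sink end (its lower end when laid). Axes: x along the board from sink end to bare end, y across, z up
- narrow_sink (a point): middle (half-way up) of the heat sink of the narrow loose board, lying on the table. The sink is a finned aluminium block, 16 mm along the board, 50 mm across, 24 mm high on the board's upper face; this point is 17 mm above the board's underside and 20 mm in from the sink end (its lower end when laid). Axes: x along the board from sink end to bare end, y across, z up
- wide_edge (a point): middle of the wide board's lower (sink-end) edge, at its underside; its x axis points from this edge along the board towards the bare end, y across, z up out of the component side
- narrow_edge (a point): middle of the narrow board's lower (sink-end) edge, at its underside; its x axis points from this edge along the board towards the bare end, y across, z up out of the component side
- wide: the wide loose board: green metal-backed circuit board 110 mm long, 120 mm wide, 5 mm thick, about 120 g, sink side up, a white line printed across it 70 mm from its sink end. Origin in the middle of its underside, x from sink end to bare end, z up
- narrow: the narrow loose board: green metal-backed circuit board 110 mm long, 80 mm wide, 5 mm thick, about 80 g, sink side up, a white line printed across it 70 mm from its sink end. Origin in the middle of its underside, x from sink end to bare end, z up
- flux_mid (a point): middle of an upright amber flux bottle, 36 mm across and 85 mm high, standing between the rack and the loose boards: not to be knocked over
Not all that is in view belongs to the job. What is shaped like the wide but pink or red is not meant.

How it is judged:
On the way, in this order (a step that is already met when the one before it is completed fails the run):
1. the rack rests against its stop (value of joint rack below 0.04 rad), for 0.2 s.
2. the wide board is laid on the first line, over the fixed board, and let go (value of joint rack below 0.04 rad and x of wide_edge in the frame of line1 between -0.008 and 0.008 m and y of wide_edge in the frame of line1 between -0.012 and 0.012 m and z of wide_edge in the frame of line1 between 0.004 and 0.013 m and angle between the y axis of wide_edge and the y axis of line1, either way round below 0.1 rad and angle between the z axis of wide_edge and the z axis of line1, either way round below 0.13 rad and contact force between wide and the fingers below 0.2 N and linear speed of wide below 0.02 m/s), for 0.2 s.
At the end, for the whole second after the job is handed in: Rack within 0.04 rad of its stop; each board's lower edge on its line within 8 mm along the slope and 12 mm sideways, square within 0.1 rad, lying on the board below (edge underside 4 to 13 mm, narrow 14 mm, above the deck; within 0.13 rad of its slope), released, at rest (all of step 2 and x of narrow_edge in the frame of line2 between -0.008 and 0.008 m and y of narrow_edge in the frame of line2 between -0.012 and 0.012 m and z of narrow_edge in the frame of line2 between 0.004 and 0.014 m and angle between the y axis of narrow_edge and the y axis of line2, either way round below 0.1 rad and angle between the z axis of narrow_edge and the z axis of line2, either way round below 0.13 rad and contact force between narrow and the fingers below 0.2 N and linear speed of narrow below 0.02 m/s); the robot touches nothing.
It fails at once if the flux bottle is knocked over (angle between flux_mid's own z axis and vertical above 0.6 rad).
It also fails if it takes over 72 s, if anything falls off the work surface, if the arm or the gripper's body presses on something with over 40 N, if the wrist force passes 120 N, or if a joint passes its speed limit or range.

### The arm

A 6-joint arm with a two-finger parallel gripper is mounted at the origin on the work surface. World frame = base frame: x ahead of the robot, y to its left, z up, the work surface at z = 0. Lengths are in m, angles in rad, forces in N, time in s.
With the tool pointing down it reaches from about 0.35 to 0.725 m from the base axis. Payload 4.3 kg.
Tool frame: the origin (TCP) lies between the finger pads; the fingertips stand 8 mm ahead of it and the grasp point (between the pads) lies 11 mm behind it (tip_reach is the distance from the TCP to the fingertips, in m); z points along the fingers, y is the line along which they close (so a half turn about z gives the same grasp; the last joint's range is limited). The gripper opens to 85 mm and grips with 20 to 120 N. Pads are 22 mm wide; open, the fingers measure 114 mm over their backs; the gripper's body (76 mm by 85 mm) begins 54 mm behind the grasp point. The pads swing forward as they close: fully open they stand 13 mm farther back than shut.
Start: joints at [-1.269, 0.377, 0.081, 1.274, 0, 1.46], TCP at [0.23, -0.527, 0.239] pointing down, gripper open.
Joint ranges: [-2.72, 2.72], [-0.84, 1.66], [-1.02, 1.22], [-1.77, 2.12], [-1.37, 1.28], [-3.14, 3.14]. Speed limits (rad/s): [2.57, 2.57, 3.14, 3.14, 3.14, 3.14].

### API

Orientations are given as a unit quaternion [w, x, y, z].
In Python, from rig import * gives the robot as it stands. The module is installed in compiled form; this text tells all that it offers.
- The arm moves only by the tool jog_arm, never from a script. Its argument "deltas" is a list of rows, each a list of 7 numbers: the shift along the world's x, y, z in cm, then the turn, a rotation vector about the world's x, y, z in degrees, then the gripper's target within -1 to 1 (shut at 1, half-way at 0, fully open at -1). A call has 1 to 12 rows; each row is the pose to reach, as a shift and turn from the pose commanded when the call began; what a row does not reach only later rows make up. A row lasts 1/12 s, in which the tool goes at most 41.7 mm and 7.16 degrees, less where a joint would pass 70% of its speed; a pose out of reach is approached as far as the arm can. A call with a gripper value outside its range is refused whole. The fingers move at their own pace and stop on an object; the grip force is fixed at half the most. Time passes only in rows, so rows that repeat a pose let the fingers close. It gives the time, the measured TCP pose, the force, the opening and the grip force at its end, in the units of the state.
- get_obs(): the state, without advancing time (a new reading comes with each control period).
- grab_frame(name): name is "scene" or "top"; returns a dict with "frame" (400x640x3 uint8, red, green, blue), "fx", "fy", "cx", "cy" (pixels), "R" (3x3) and "t" (3): a world point X has camera coordinates R X + t. Camera axes: x right, y down, z forward; pixel columns grow to the right and rows downward; lengths in m; the calibration is good to about 2 mm. A picture is of the moment at which its call begins. There is no depth.
- close_job(): hands the job in; it is judged then, once.
The state is a dict: "time": time; "qpos": joint angles; "qd": joint speeds; "tau": joint torques, N m; "tcp_pos": TCP position; "tool_rot": TCP orientation; "wrist_force": force on the tool from outside, world axes, zero at the start; "ft_torque": the same for the moment, N m; "grip_width": opening from 0.0 (shut) to 1.0 (fully open); "finger_force": force on a finger pad.
Only numpy, scipy, OpenCV 4.12 (cv2) and the standard library are available. Lean on these libraries where they do the work, as an engineer would, in place of code of your own. Each camera call takes 0.05 s, during which the arm holds its last target. There are 200 camera calls.

## Working session

There is one attempt and no reset: what is moved stays moved. The work goes in short steps, Python scripts to look and compute and a tool call to move; the robot and the scene stay as the last step left them, time stands still between calls to the robot, and variables do not carry over. Pictures are saved under pics/ and viewed, at most 10 in all, crops included, and the job is handed in when it is done.

Besides the shell and the picture viewer there is one more tool, called after "Request:" by a JSON object that holds its "method" and its "body". jog_arm: Moves the arm, as the interface text tells. Its arguments: {"type":"object","properties":{"deltas":{"type":"array"}},"required":["deltas"]}

```bash
mkdir -p pics; cat > h.py <<'E'
from rig import *
import numpy as np, cv2
def snap(n,f):
    g=grab_frame(n); cv2.imwrite(f"pics/{f}.png",cv2.cvtColor(g["frame"],cv2.COLOR_RGB2BGR)); return g
def ray(g,u,v,z):
    R=np.array(g["R"]);t=np.array(g["t"])
    d=R.T@np.array([(u-g["cx"])/g["fx"],(v-g["cy"])/g["fy"],1]); c=-R.T@t
    return c+d*(z-c[2])/d[2]
def proj(g,X):
    p=np.array(g["R"])@np.array(X)+np.array(g["t"]); return np.array([g["fx"]*p[0]/p[2]+g["cx"],g["fy"]*p[1]/p[2]+g["cy"]])
E
python3 - <<'E'
from h import *
for n in ("top","scene"):
    g=snap(n,n+"0"); print(n,-np.array(g["R"]).T@np.array(g["t"]),g["fx"],np.round(g["R"],2).tolist())
print(get_obs())
E
```

```text
top [ 0.34971522 -0.16012518  1.09197859] 415.306167871643 [[0.03, -1.0, -0.0], [-0.99, -0.03, -0.13], [0.13, 0.0, -0.99]]
scene [1.24593369 0.74278656 0.88679165] 456.4209473014495 [[-0.76, 0.65, -0.0], [0.37, 0.43, -0.82], [-0.54, -0.63, -0.57]]
{'time': 0.1, 'qpos': array([-1.26927474e+00,  3.78039339e-01,  7.97943828e-02,  1.27445356e+00,
       -7.78646019e-06,  1.46047880e+00]), 'qd': array([-1.38945040e-04,  3.25292057e-05,  2.65211927e-03,  3.65128988e-04,
       -8.48132885e-04,  1.36705380e-03]), 'tau': array([ 1.32106587e-03, -4.64692283e+01,  2.70583016e+01,  1.19654994e-02,
       -9.92489367e-05, -8.35146693e-06]), 'tcp_pos': array([ 0.22998989, -0.52636489,  0.23843968]), 'tool_rot': array([-9.46379184e-04,  9.78872936e-01,  2.04467286e-01, -9.46635107e-05]), 'wrist_force': array([-0.35987565, -1.04996682, -0.51625324]), 'ft_torque': array([ 0.00279812, -0.06426823, -0.02680212]), 'finger_force': 0.0, 'grip_width': 1.0022267934830287}
```

View pics/top0.png

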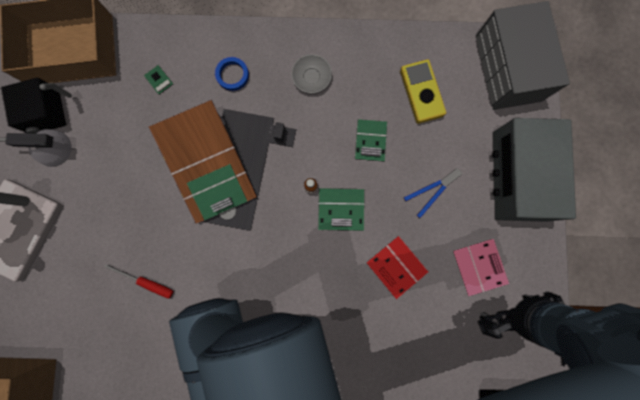

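View pics/scene0.png

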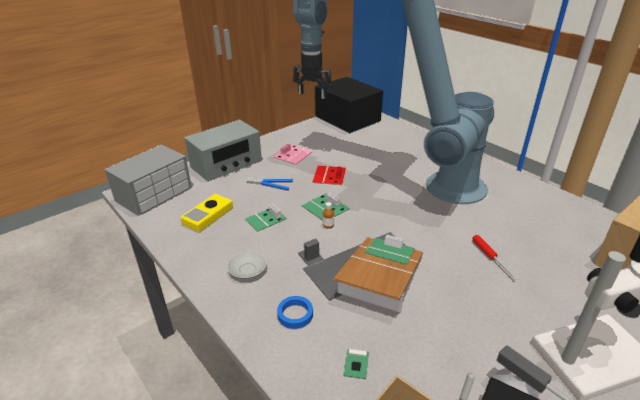

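The top view shows the rack (low end at about (228,213), high end at (182,113)), with the stop block at (280,132). The wide board is at (341,209), the narrow one at (371,140) and the bottle at (312,185). The sinks of both loose boards are on the side nearest the robot. Next I'll measure with masks.

```bash
cat >> h.py <<'E'
def quad(mask,g,zs,near):
    cs,_=cv2.findContours(mask,cv2.RETR_EXTERNAL,cv2.CHAIN_APPROX_NONE)
    c=min(cs,key=lambda c:np.hypot(*(np.array(cv2.minAreaRect(c)[0])-near)) if cv2.contourArea(c)>100 else 1e9)
    return c
def hsv(g): return cv2.cvtColor(g["frame"],cv2.COLOR_RGB2HSV)
E
python3 - <<'E'
from h import *
g=grab_frame("top");H=hsv(g)
green=cv2.inRange(H,(45,70,40),(90,255,255))
green=cv2.morphologyEx(green,cv2.MORPH_CLOSE,np.ones((9,9)))
for n,p in (("wide",(341,209)),("narrow",(371,140)),("fixed",(218,190))):
    c=quad(green,g,0,p); r=cv2.minAreaRect(c); z=.005 if n!="fixed" else .037
    P=np.array([ray(g,u+0.,v,z)[:2] for u,v in cv2.boxPoints(r)])
    print(n,r,np.round(P,4).tolist(),"ctr",P.mean(0).round(4),"sides",np.linalg.norm(P[1]-P[0]).round(4),np.linalg.norm(P[2]-P[1]).round(4))
brown=cv2.inRange(H,(3,80,40),(20,255,255))
m=cv2.morphologyEx(brown|green,cv2.MORPH_CLOSE,np.ones((7,7)))
c=quad(m,g,0,(202,160)); print("deck",cv2.minAreaRect(c),cv2.boxPoints(cv2.minAreaRect(c)).tolist(), cv2.approxPolyDP(cv2.convexHull(c),5,True)[:,0].tolist())
am=cv2.inRange(H,(5,60,60),(25,255,255)); c=quad(am,g,0,(312,185)); 
for p in ((312,182),): print("flux top",ray(g,*p,.085))
v=H[...,2]; print(v[165,240:262],v[120,230:250],v[130,268:300])
im=cv2.resize(g["frame"][90:240,140:400],None,fx=3,fy=3,interpolation=cv2.INTER_CUBIC); cv2.imwrite("pics/c1.png",im[...,::-1])
E
```

```text
wide ((341.0, 209.0), (40.0, 44.0), 90.0) [[0.4892, -0.1504], [0.4925, -0.2665], [0.3874, -0.2681], [0.3841, -0.1535]] ctr [ 0.4383 -0.2096] sides 0.1161 0.1051
narrow ((370.7588806152344, 139.87562561035156), (28.14258575439453, 38.97213363647461), 4.085616588592529) [[0.5743, -0.2448], [0.6812, -0.2503], [0.6778, -0.326], [0.571, -0.3195]] ctr [ 0.6261 -0.2852] sides 0.107 0.0758
fixed ((216.5927734375, 191.95875549316406), (41.62919235229492, 47.21359634399414), 66.03751373291016) [[0.4922, 0.1896], [0.5453, 0.0817], [0.448, 0.033], [0.396, 0.14]] ctr [0.4704 0.1111] sides 0.1203 0.1088
deck ((202.6129150390625, 161.528076171875), (109.50944519042969, 69.3905029296875), 65.29756927490234) [[148.21029663085938, 126.28327941894531], [211.25091552734375, 97.28459167480469], [257.0155334472656, 196.7728729248047], [193.97491455078125, 225.7715606689453]] [[210, 100], [256, 197], [195, 222], [149, 126]]
flux top [ 0.49572989 -0.13348936  0.085     ]
[93 78 50 29 31 46 52 54 54 53 53 54 53 53 54 54 55 54 55 54 55 53] [55 54 55 54 55 55 55 57 56 55 54 55 55 55 55 55 54 55 54 55] [ 56  58  61  59  56  55  57  57  55  55  56  56  56  53  40  27  19  24
  34  46  52  53  52  54  53  53  52  59  78  97 104 107]
```

View pics/c1.png

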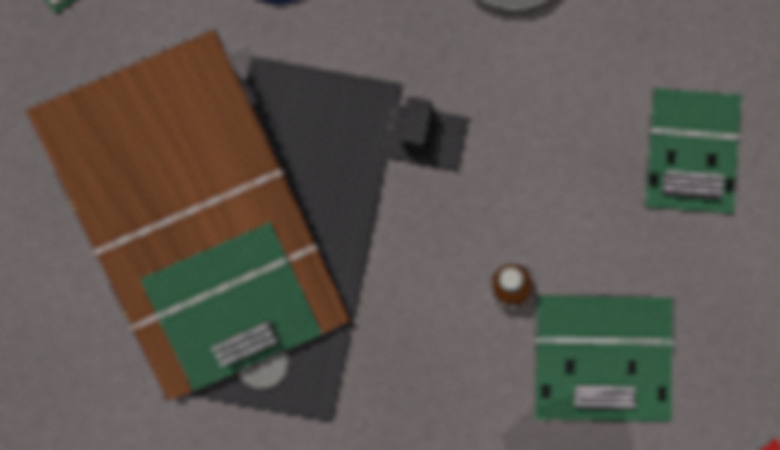

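The crop shows the fixed board and the white lines clearly. The pin disc is at the deck's low edge, and black parts sit beside the sinks, so I'll grip each sink along the board's length. Next I'll work out the pin, the headings and the push arc.

```bash
python3 - <<'E'
from h import *
g=grab_frame("top")
f=lambda u,v:(140+u/3,90+v/3)
hl,hr,lr,ll=[ray(g,*f(*p),z) for p,z in (((28,110),.089),((213,30),.089),((350,323),.024),((174,398),.024))]
pin=(lr+ll)/2;hm=(hl+hr)/2; d=hm-pin
print("pin",pin,"hi",hm,"len",np.hypot(*d[:2]),"width",np.linalg.norm(hl-hr),np.linalg.norm(ll-lr),"rack heading",np.degrees(np.arctan2(d[1],d[0])))
a=ray(g,*f(333,420),.006);b=ray(g,*f(390,152),.006);e=ray(g,*f(402,85),.006)
for x in (b,e): print("base edge",a,x,np.degrees(np.arctan2(*(x-a)[1::-1])))
t1=ray(g,*f(249,58),.006);print("top edge normal",np.degrees(np.arctan2(*(e-t1)[1::-1]))+90)
st=ray(g,*f(422,112),.06);print("block top",st,np.linalg.norm((st-pin)[:2]),np.degrees(np.arctan2(*(st-pin)[1::-1])))
for n,p,z in (("wsink",(604,397),.029),("nsink",(693,184),.029)): print(n,ray(g,*f(*p),z))
for n,p,q in (("w",(537,420),(672,421)),("n",(647,205),(735,213)),("wl",(537,340),(672,343)),("nl",(652,130),(739,135))):
    a=ray(g,*f(*p),.005);b=ray(g,*f(*q),.005);print(n,a,b,np.degrees(np.arctan2(*(b-a)[1::-1]))+90)
print("flux",ray(g,*f(511,278),.085))
# push points
h=np.radians(np.degrees(np.arctan2(d[1],d[0])))
for th in (h,h-.1,h-.2,h-.3,h-.4,h-.5,h-.6,h-.7):
    x=np.array([np.cos(th),np.sin(th)]);y=np.array([-x[1],x[0]]); print(round(np.degrees(th),1),(pin[:2]+.215*x+.100*y).round(4))
E
```

```text
pin [0.42521467 0.08363106 0.024     ] hi [0.65889076 0.20012122 0.089     ] len 0.2611024235215492 width 0.16575745830322586 0.16270491857391586 rack heading 26.496771273564985
base edge [0.37643693 0.02345146 0.006     ] [ 0.61571334 -0.01554529  0.006     ] -9.256557781438513
base edge [0.37643693 0.02345146 0.006     ] [ 0.67756479 -0.02361423  0.006     ] -8.883345026019496
top edge normal -8.661994796487548
block top [ 0.63807555 -0.04843598  0.06      ] 0.25050241212025004 -31.817046707508897
wsink [ 0.40193317 -0.21015477  0.029     ]
nsink [ 0.58906746 -0.28343644  0.029     ]
w [ 0.38151727 -0.1535531   0.005     ] [ 0.38399725 -0.27077924  0.005     ] 1.21193999924661
n [ 0.57429652 -0.24565275  0.005     ] [ 0.5692861  -0.32380605  0.005     ] -3.668219186153422
wl [ 0.45124836 -0.15152456  0.005     ] [ 0.45197598 -0.26973207  0.005     ] 0.3526765031736119
nl [ 0.64271929 -0.24889941  0.005     ] [ 0.64033232 -0.32674096  0.005     ] -1.7563945783536923
flux [ 0.49396482 -0.12946001  0.085     ]
26.5 [0.573 0.269]
20.8 [0.5908 0.2534]
15.0 [0.6069 0.236 ]
9.3 [0.6212 0.2171]
3.6 [0.6336 0.1969]
-2.2 [0.6438 0.1755]
-7.9 [0.6519 0.1532]
-13.6 [0.6577 0.1302]
```

Request:
{"method": "jog_arm", "body": {"deltas": [[33,83.7,-6,0,0,66,1],[33,83.7,-6,0,0,66,1],[33,83.7,-6,0,0,66,1],[33,83.7,-6,0,0,66,1],[33,83.7,-6,0,0,66,1],[33,83.7,-6,0,0,66,1],[33,83.7,-6,0,0,66,1],[33,83.7,-6,0,0,66,1],[33,83.7,-6,0,0,66,1],[33,83.7,-6,0,0,66,1],[33,83.7,-6,0,0,66,1],[33,83.7,-6,0,0,66,1]]}}

```text
time: 1.2
tcp_pos: [0.4133, -0.0608, 0.206]
tool_rot: [0.0, 0.71, 0.705, 0.0]
wrist_force: [0.1, 0.4, -0.1]
grip_width: -0.001
finger_force: 0.0
```

Request:
{"method": "jog_arm", "body": {"deltas": [[14.7,37.1,-2,0,0,0,1],[14.7,37.1,-2,0,0,0,1],[14.7,37.1,-2,0,0,0,1],[14.7,37.1,-2,0,0,0,1],[14.7,37.1,-2,0,0,0,1],[14.7,37.1,-2,0,0,0,1],[14.7,37.1,-2,0,0,0,1],[14.7,37.1,-2,0,0,0,1],[14.7,37.1,-2,0,0,0,1],[14.7,37.1,-2,0,0,0,1],[14.7,37.1,-10,0,0,0,1],[14.7,37.1,-15,0,0,0,1]]}}

```text
time: 2.2
tcp_pos: [0.5639, 0.3117, 0.1046]
tool_rot: [0.002, 0.709, 0.706, 0.004]
wrist_force: [1.1, -0.6, -0.7]
grip_width: -0.0
finger_force: 0.0
```

Request:
{"method": "jog_arm", "body": {"deltas": [[0,0,-4.0,0,0,0,1],[0,0,-4.9,0,0,0,1],[0.5,-2,-4.9,0,0,0,1],[1.0,-4,-4.9,0,0,0,1],[1.9,-5,-4.9,0,0,0,1],[2.8,-5.8,-4.9,0,0,0,1],[3.6,-6.7,-4.9,0,0,0,1],[4.4,-7.5,-4.9,0,0,0,1],[5.1,-8.5,-4.9,0,0,0,1],[5.8,-9.4,-4.9,0,0,0,1],[6.4,-10.4,-4.9,0,0,0,1],[7.0,-11.4,-4.9,0,0,0,1]]}}

```text
time: 3.2
tcp_pos: [0.6309, 0.1933, 0.0538]
tool_rot: [0.0, 0.71, 0.705, 0.0]
wrist_force: [-2.6, 1.8, 0.3]
grip_width: 0.002
finger_force: 1.2
```

```bash
python3 - <<'E'
from h import *
g=grab_frame("scene"); cv2.imwrite("pics/s1.png",cv2.resize(g["frame"][170:330,260:460],None,fx=3,fy=3)[...,::-1]); print(get_obs()["wrist_force"],get_obs()["tcp_pos"])
E
```

```text
[ 2.21217621 -1.11028664 -0.5553791 ] [0.63235522 0.19084408 0.05383229]
```

View pics/s1.png

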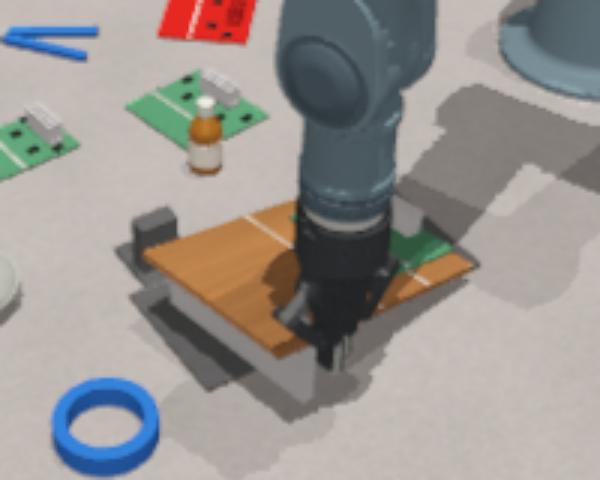

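The fingers are on the panel and the rack is turning: its right high corner is near the stop block at about (155,235) in the crop. I'll carry on along the arc.

Request:
{"method": "jog_arm", "body": {"deltas": [[0.5,-1,0,0,0,0,1],[1.0,-2,0,0,0,0,1],[1.4,-3,0,0,0,0,1],[1.6,-3.5,0,0,0,0,1],[1.8,-4.0,0,0,0,0,1],[1.9,-4.4,0,0,0,0,1],[1.9,-4.4,0,0,0,0,1]]}}

```text
time: 3.83
tcp_pos: [0.649, 0.1513, 0.0538]
tool_rot: [-0.001, 0.709, 0.705, 0.001]
wrist_force: [-1.4, 6.2, -0.1]
grip_width: -0.0
finger_force: 2.9
```

Request:
{"method": "jog_arm", "body": {"deltas": [[0,-0.3,0,0,0,0,1],[0,-0.6,0,0,0,0,1],[0,-0.6,0,0,0,0,1]]}}

```text
time: 4.08
tcp_pos: [0.6489, 0.151, 0.0539]
tool_rot: [-0.005, 0.708, 0.706, 0.005]
wrist_force: [-1.1, 19.9, -1.3]
grip_width: -0.004
finger_force: 9.8
```

The force rises with no further motion, so the rack is against its stop. I'll back off and go above the wide board's sink.

Request:
{"method": "jog_arm", "body": {"deltas": [[0,3,0,0,0,0,1],[0,4,5,0,0,0,1],[0,4,9,0,0,0,1],[-3,0,13,0,0,0,0],[-24.7,-35.9,13,0,0,0,0],[-24.7,-35.9,13,0,0,0,0],[-24.7,-35.9,13,0,0,0,0],[-24.7,-35.9,13,0,0,0,0],[-24.7,-35.9,13,0,0,0,0],[-24.7,-35.9,13,0,0,0,0],[-24.7,-35.9,13,0,0,0,0],[-24.7,-35.9,13,0,0,0,0]]}}

```text
time: 5.08
tcp_pos: [0.4561, -0.1266, 0.1797]
tool_rot: [0.001, 0.709, 0.705, -0.001]
wrist_force: [1.0, -0.9, -1.4]
grip_width: 0.501
finger_force: 0.0
```

Request:
{"method": "jog_arm", "body": {"deltas": [[-4.7,-8,0,0,0,0,0],[-4.7,-8,0,0,0,0,0]]}}

```text
time: 5.25
tcp_pos: [0.4139, -0.1985, 0.1798]
tool_rot: [0.001, 0.71, 0.705, -0.001]
wrist_force: [0.7, -0.2, 0.9]
grip_width: 0.498
finger_force: 0.0
```

```bash
python3 - <<'E'
from h import *
print(get_obs()["tcp_pos"],get_obs()["tool_rot"],get_obs()["grip_width"])
g=grab_frame("top"); cv2.imwrite("pics/t2.png",cv2.resize(g["frame"][85:245,130:390],None,fx=3,fy=3,interpolation=cv2.INTER_CUBIC)[...,::-1])
E
```

```text
[ 0.41388247 -0.19850411  0.17983278] [ 1.19987508e-03  7.09515502e-01  7.04688509e-01 -6.46266729e-04] 0.49838840644002086
```

View pics/t2.png

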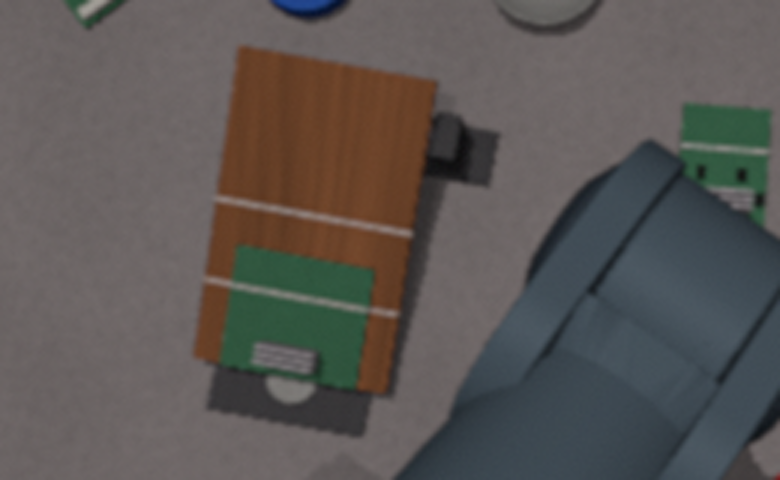

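The rack lies against the block at (445,140), with the lines at (315,215) and (300,297) in the crop. I'll measure those lines precisely, and the printed lines on the loose boards, in both views.

```bash
cat > m.py <<'E'
from h import *
def lines(g,cands):
    H=hsv(g); w=cv2.inRange(H,(0,0,135),(180,75,255))
    for n,c,z0,L in cands:
        # sample band near predicted center: world line ends (c +- L/2 along dirn)
        e0,e1=c
        t=np.linspace(.1,.9,25); pts=[]
        for a in t:
            X=np.append(np.array(e0)+(np.array(e1)-np.array(e0))*a,z0)
            p=proj(g,X); d=proj(g,X+[.001,0,0])-p; d/=np.linalg.norm(d)
            s=np.arange(-8,8.01,.25); q=np.float32(p+s[:,None]*d)
            S=cv2.remap(g["frame"].astype(np.float32),q[None,:,0],q[None,:,1],cv2.INTER_LINEAR)[0].min(1)
            S=S-np.median(S)
            k=S.argmax()
            if S[k]>25:
                m=abs(s-s[k])<2; wt=np.clip(S[m],0,None); pts.append(ray(g,*(p+d*(s[m]*wt).sum()/wt.sum()),z0)[:2])
        pts=np.array(pts)
        if len(pts)<8: print(n,"few",len(pts)); continue
        k=np.polyfit(pts[:,1],pts[:,0],1); r=pts[:,0]-np.polyval(k,pts[:,1]); ok=abs(r)<.003; k=np.polyfit(pts[ok,1],pts[ok,0],1)
        print(n,len(pts),ok.sum(),"x at mid y",np.polyval(k,(e0[1]+e1[1])/2).round(4),"ymid",(e0[1]+e1[1])/2,"heading deg",np.degrees(np.arctan(-k[0])).round(2))
E
python3 - <<'E'
from m import *
p=np.array([.4252,.0836]);h=np.radians(-9);x=np.array([np.cos(h),np.sin(h)]);y=np.array([-x[1],x[0]])
C=[]
for n,s in (("l1",.07),("l2",.14)):
    z=.024+s*np.sin(.244); c=p+x*s*np.cos(.244)
    hw=.085
    if n=="l1": z+=.0049; c=c-x*.0012; hw=.06
    C.append((n,(c+hw*y,c-hw*y),z,0))
C+=[("wide",((.4512,-.1515),(.452,-.2697)),.005,0),("narrow",((.6427,-.2489),(.6403,-.3267)),.005,0)]
for n in ("top","scene"): g=grab_frame(n); print(n); lines(g,C); [print(c[0],"pred",((c[1][0]+c[1][1])/2).round(4)) for c in C[:2]]
g=grab_frame("top")
f=lambda u,v:(130+(u+.5)/3-.5,85+(v+.5)/3-.5)
q=[(f(*a),f(*b),z) for a,b,z in (((214,199),(412,234),.0579),((204,280),(399,314),.041),((195,357),(388,395),.024),((238,46),(437,80),.089),((221,367),(357,389),.029))]
for a,b,z in q:
    A=ray(g,*a,z);B=ray(g,*b,z);print("mid",(A+B)/2,np.linalg.norm(A-B).round(4),np.degrees(np.arctan2(*(B-A)[1::-1]))+90)
E
```

```text
top
l1 25 25 x at mid y 0.4904 ymid 0.07316166663703291 heading deg -8.88
l2 25 25 x at mid y 0.5586 ymid 0.062347890557969264 heading deg -8.99
wide few 0
narrow 25 25 x at mid y 0.6417 ymid -0.2878 heading deg -3.3
l1 pred [0.4911 0.0732]
l2 pred [0.5594 0.0623]
scene
l1 25 25 x at mid y 0.4917 ymid 0.07316166663703291 heading deg -8.94
l2 25 25 x at mid y 0.5597 ymid 0.062347890557969264 heading deg -9.08Traceback (most recent call last):
  File "<stdin>", line 10, in <module>
  File "m.py", line 19, in lines
    k=np.polyfit(pts[:,1],pts[:,0],1); r=pts[:,0]-np.polyval(k,pts[:,1]); ok=abs(r)<.003; k=np.polyfit(pts[ok,1],pts[ok,0],1)
                                                                                            ~~~~~~~~~~^^^^^^^^^^^^^^^^^^^^^^^
    raise TypeError("expected non-empty vector for x")
TypeError: expected non-empty vector for x
```

```bash
python3 - <<'E'
from m import *
g=grab_frame("scene")
for C in ([("narrow",((.6427,-.2489),(.6403,-.3267)),.005,0)],[("wide",((.4512,-.1515),(.452,-.2697)),.005,0)]):
    try: lines(g,C)
    except Exception as e: print("fail",C[0][0])
g=grab_frame("top")
f=lambda u,v:(130+(u+.5)/3-.5,85+(v+.5)/3-.5)
q=[(f(*a),f(*b),z) for a,b,z in (((214,199),(412,234),.0579),((204,280),(399,314),.041),((195,357),(388,395),.024),((238,46),(437,80),.089),((221,367),(357,389),.029))]
for a,b,z in q:
    A=ray(g,*a,z);B=ray(g,*b,z);print("mid",((A+B)/2).round(4),np.linalg.norm(A-B).round(4),np.degrees(np.arctan2(*(B-A)[1::-1]))+90)
# narrow board rect
H=hsv(g);gr=cv2.inRange(H,(45,70,40),(90,255,255))
# scene view: green board contours -> table plane z=.005
g=grab_frame("scene");H=hsv(g);gr=cv2.morphologyEx(cv2.inRange(H,(45,70,40),(90,255,255)),cv2.MORPH_CLOSE,np.ones((7,7)))
for n,c0 in (("wide",(.438,-.21)),("narrow",(.626,-.285))):
    c=quad(gr,g,0,proj(g,[*c0,.005])); P=np.float32([ray(g,*p,.005)[:2] for p in c[:,0]]); r=cv2.minAreaRect(P*1000); print(n,r)
cv2.imwrite("pics/s2.png",cv2.resize(g["frame"][150:300,210:410],None,fx=4,fy=4,interpolation=cv2.INTER_CUBIC)[...,::-1])
print("grasp proj",(proj(g,[.402,-.21,.017])-[210,150])*4)
E
```

```text
narrow 25 25 x at mid y 0.6426 ymid -0.2878 heading deg -3.57
fail wide
mid [0.5585 0.0671 0.0579] 0.1709 -8.53045212539142
mid [0.4919 0.0768 0.041 ] 0.1695 -8.30896247207636
mid [0.4255 0.0854 0.024 ] 0.1699 -9.46255156648445
mid [0.6829 0.047  0.089 ] 0.1691 -8.3655263057625
mid [0.4234 0.0862 0.029 ] 0.1183 -7.527032170315948
wide ((444.66650390625, -216.24903869628906), (100.15208435058594, 103.13422393798828), 89.82088470458984)
narrow ((629.86474609375, -282.787353515625), (79.56338500976562, 107.33287811279297), 87.38592529296875)
grasp proj [493.1936273  194.91989271]
```

View pics/s2.png

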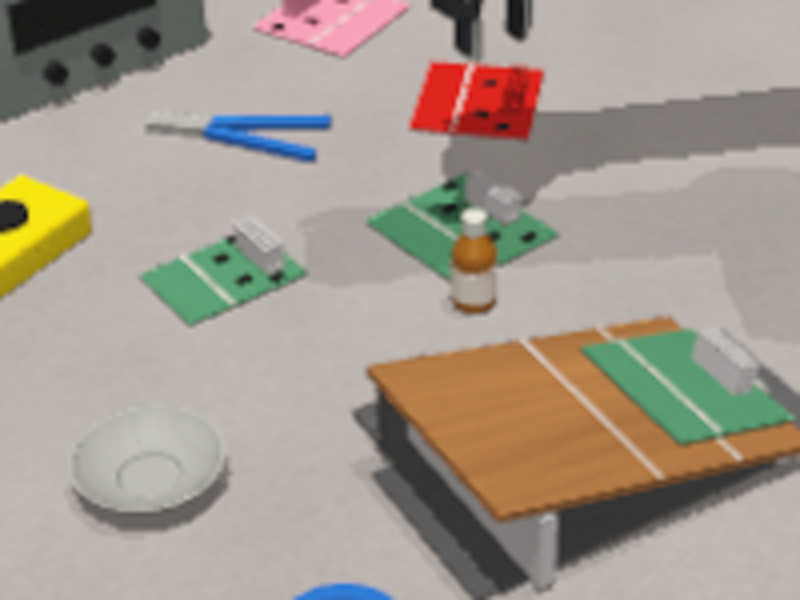

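The scene view confirms the grasp point: it projects to (493,195), right on the sink of the wide board. The bottle at (473,260) stands clear of the board. I'll descend and grip.

Request:
{"method": "jog_arm", "body": {"deltas": [[-1.2,-1.2,-2,0,0,1.2,0],[-1.2,-1.2,-6,0,0,1.2,0],[-1.2,-1.2,-10,0,0,1.2,0],[-1.2,-1.2,-13,0,0,1.2,0],[-1.2,-1.2,-15,0,0,1.2,0],[-1.2,-1.2,-16.3,0,0,1.2,0],[-1.2,-1.2,-16.3,0,0,1.2,0],[-1.2,-1.2,-16.3,0,0,1.2,1],[-1.2,-1.2,-16.3,0,0,1.2,1],[-1.2,-1.2,-16.3,0,0,1.2,1],[-1.2,-1.2,-16.3,0,0,1.2,1],[-1.2,-1.2,-16.3,0,0,1.2,1]]}}

```text
time: 6.55
tcp_pos: [0.4045, -0.2086, 0.0174]
tool_rot: [0.001, 0.702, 0.712, 0.001]
wrist_force: [0.8, 1.9, 5.3]
grip_width: 0.174
finger_force: 60.6
```

Request:
{"method": "jog_arm", "body": {"deltas": [[0,0,1,0,0,0,1],[0,0,3,0,0,0,1],[0,0,6,0,0,0,1],[0,0,10,0,0,0,1],[0,0,14,0,0,0,1],[0,0,18,0,0,0,1],[0,0,20,0,0,0,1],[2,10,20,0,0,-9.7,1],[6,20,20,0,0,-9.7,1],[6,20,20,0,0,-9.7,1],[6,20,20,0,0,-9.7,1],[6,20,20,0,0,-9.7,1]]}}

```text
time: 7.55
tcp_pos: [0.4613, -0.0126, 0.2166]
tool_rot: [0.0, 0.76, 0.65, 0.0]
wrist_force: [1.7, -0.2, -1.1]
grip_width: 0.174
finger_force: 59.7
```

```bash
python3 - <<'E'
from h import *
o=get_obs();print(o["tcp_pos"],o["tool_rot"],o["grip_width"])
g=grab_frame("scene"); cv2.imwrite("pics/s3.png",cv2.resize(g["frame"][100:300,220:460],None,fx=3,fy=3,interpolation=cv2.INTER_CUBIC)[...,::-1])
E
```

```text
[ 0.46134147 -0.01263665  0.21664002] [4.53522197e-04 7.60211402e-01 6.49675593e-01 2.07799011e-04] 0.1738942853041139
```

View pics/s3.png

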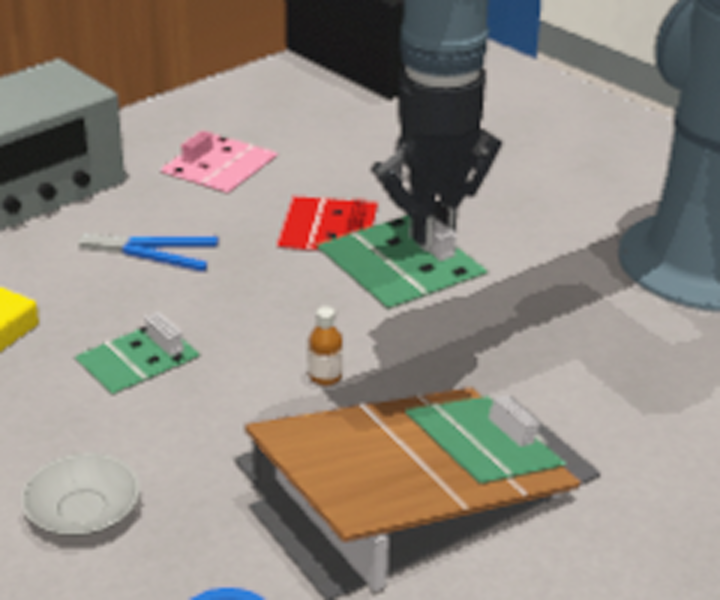

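The wide board is held level by its sink at about (435,240), and the bottle is still standing. Next I'll measure how the board sits in the grip.

```bash
cat > inhand.py <<'E'
import sys; from m import *
half=float(sys.argv[1]); dz=float(sys.argv[2])
o=get_obs();t=o["tcp_pos"];w,a,b,c=o["tool_rot"];h=2*np.arctan2(b,a)-np.pi/2
x=np.array([np.cos(h),np.sin(h)]);y=np.array([-x[1],x[0]]);z=t[2]-dz+.005
print("tcp",t,"yaw",np.degrees(h))
c=t[:2]+.05*x
for n in ("top","scene"):
    g=grab_frame(n); print(n)
    try: lines(g,[("board",(c+half*y,c-half*y),z,0)])
    except Exception as e: print("line fail")
    H=hsv(g)
    for off in (.015,.03):
        s=np.arange(-half-.03,half+.03,.0005)
        q=np.float32([proj(g,np.append(c+off*x+k*y,z)) for k in s])
        S=cv2.remap(g["frame"].astype(np.float32),q[None,:,0],q[None,:,1],cv2.INTER_LINEAR)[0]
        m=(S[:,1]-S[:,0])>20
        print("side edges rel tcp",s[m].min().round(4),s[m].max().round(4)) if m.any() else print("none")
    # bare end
    for lat in (-.02,.02):
        s=np.arange(.01,.07,.0005);q=np.float32([proj(g,np.append(c+k*x+lat*y,z)) for k in s])
        S=cv2.remap(g["frame"].astype(np.float32),q[None,:,0],q[None,:,1],cv2.INTER_LINEAR)[0]
        m=(S[:,1]-S[:,0])>20; print("bare end rel tcp",(.05+s[m].max()).round(4) if m.any() else None)
print("pred line mid",c)
E
python3 inhand.py .06 .0174
```

```text
tcp [ 0.46317682 -0.00523169  0.21666054] yaw -8.460591873492097
top
board few 7
side edges rel tcp -0.0605 0.002
side edges rel tcp -0.0605 0.0055
bare end rel tcp 0.088
bare end rel tcp 0.0875
scene
board 23 23 x at mid y 0.5142 ymid -0.012588149577383061 heading deg -8.03
side edges rel tcp -0.06 0.059
side edges rel tcp -0.06 0.059
bare end rel tcp 0.094
bare end rel tcp 0.0935
pred line mid [ 0.51263268 -0.01258815]
```

The board is centred in the grip, with the sink within about 1 mm of the TCP. Now to hover over line 1 with a 10° pitch.

Request:
{"method": "jog_arm", "body": {"deltas": [[2,3,0,-0.5,-3.5,-0.2,1],[4.5,6,0,-1,-6.5,-0.4,1],[4.5,7.9,-2,-1.6,-9.9,-0.5,1],[4.5,7.9,-5,-1.6,-9.9,-0.5,1],[4.5,7.9,-8,-1.6,-9.9,-0.5,1],[4.5,7.9,-10.5,-1.6,-9.9,-0.5,1],[4.5,7.9,-11.5,-1.6,-9.9,-0.5,1],[4.5,7.9,-11.5,-1.6,-9.9,-0.5,1],[4.5,7.9,-11.5,-1.6,-9.9,-0.5,1],[4.5,7.9,-11.5,-1.6,-9.9,-0.5,1]]}}

```text
time: 8.53
tcp_pos: [0.5073, 0.0639, 0.1024]
tool_rot: [0.067, 0.76, 0.644, 0.057]
wrist_force: [1.1, -0.3, -1.3]
grip_width: 0.173
finger_force: 59.6
```

```bash
python3 - <<'E'
from h import *
o=get_obs();print(o["tcp_pos"].round(4),o["tool_rot"],o["wrist_force"].round(1))
from scipy.spatial.transform import Rotation as R
w,x,y,z=o["tool_rot"];print(R.from_quat([x,y,z,w]).as_matrix().round(3))
E
```

```text
[0.5073 0.0639 0.1024] [0.06744869 0.76019066 0.64366091 0.0571093 ] [ 1.1 -0.3 -1.3]
[[ 0.165  0.971  0.174]
 [ 0.986 -0.162 -0.029]
 [-0.     0.176 -0.984]]
```

Request:
{"method": "jog_arm", "body": {"deltas": [[0.1,0.95,-1,0,0,0,1],[0.1,0.95,-2,0,0,0,1],[0.1,0.95,-2.5,0,0,0,1],[0.1,0.95,-2.5,0,0,0,1],[0.1,0.95,-2.5,0,0,0,1]]}}

```text
time: 8.95
tcp_pos: [0.5072, 0.0745, 0.0762]
tool_rot: [0.067, 0.76, 0.644, 0.056]
wrist_force: [-0.2, 0.3, -0.7]
grip_width: 0.168
finger_force: 59.7
```

```bash
python3 - <<'E'
from h import *
o=get_obs();print(o["tcp_pos"].round(4),o["wrist_force"].round(1))
g=grab_frame("scene"); cv2.imwrite("pics/s4.png",cv2.resize(g["frame"][170:300,280:450],None,fx=4.5,fy=4.5,interpolation=cv2.INTER_CUBIC)[...,::-1])
E
```

```text
[0.5072 0.0745 0.0762] [-0.2  0.3 -0.7]
```

View pics/s4.png

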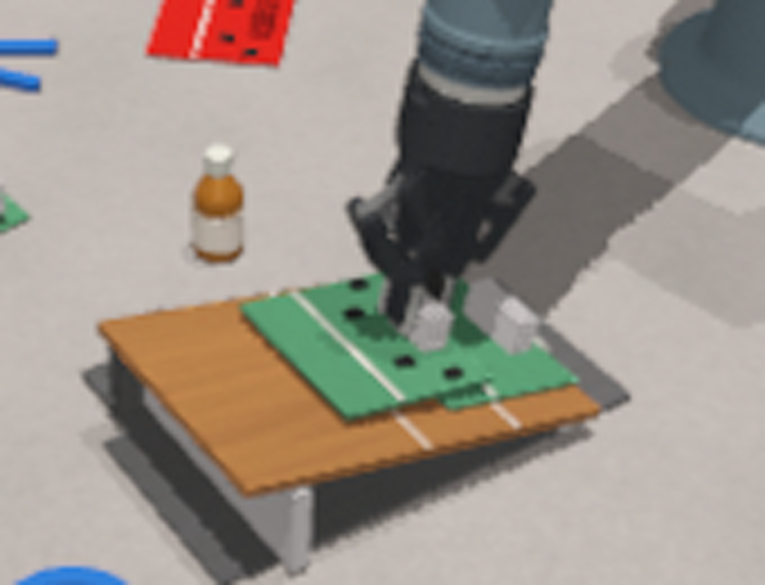

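The wide board hovers over its place: its edge is near line 1 at (495,395), and its printed line nearly continues line 2. I'll lower it gently.

Request:
{"method": "jog_arm", "body": {"deltas": [[0.1,0,-0.3,0,0,0,1],[0.1,0,-0.6,0,0,0,1],[0.1,0,-0.7,0,0,0,1],[0.1,0,-0.7,0,0,0,1]]}}

```text
time: 9.33
tcp_pos: [0.5085, 0.0742, 0.0692]
tool_rot: [0.067, 0.76, 0.644, 0.057]
wrist_force: [-0.6, 1.0, 0.4]
grip_width: 0.168
finger_force: 59.9
```

Request:
{"method": "jog_arm", "body": {"deltas": [[0,0,-0.1,0,0,0,1],[0,0,-0.2,0,0,0,1],[0,0,-0.2,0,0,0,1]]}}

```text
time: 9.58
tcp_pos: [0.5086, 0.0743, 0.0689]
tool_rot: [0.067, 0.76, 0.644, 0.057]
wrist_force: [-8.2, 0.3, 14.6]
grip_width: 0.172
finger_force: 62.0
```

```bash
cat > chk.py <<'E'
import sys; from m import *
# check printed line of a board: name, line point xy, z
def chk(lx,ly,zl,half):
    h=np.radians(-9);x=np.array([np.cos(h),np.sin(h)]);y=np.array([-x[1],x[0]])
    c=np.array([lx,ly])+.0662*x; z=zl+.0244
    print("expected",c.round(4))
    for n in ("top","scene"):
        g=grab_frame(n); print(n)
        try: lines(g,[("board",(c+half*y,c-half*y),z,0)])
        except Exception as e: print("line fail")
        for off in (.012,.025):
            s=np.arange(-half-.02,half+.02,.0005)
            q=np.float32([proj(g,np.append(c+off*x+k*y,z+off*.176)) for k in s])
            S=cv2.remap(g["frame"].astype(np.float32),q[None,:,0],q[None,:,1],cv2.INTER_LINEAR)[0]
            m=(S[:,1]-S[:,0])>10
            print("side edges",s[m].min().round(4),s[m].max().round(4)) if m.any() else print("none")
chk(*map(float,sys.argv[1:]))
E
python3 chk.py .4926 .076 .0409 .06
```

```text
expected [0.558  0.0656]
top
board 19 15 x at mid y 0.5598 ymid 0.06564403841433672 heading deg -9.42
side edges -0.0615 0.0565
side edges -0.0615 0.056
scene
board 25 25 x at mid y 0.5605 ymid 0.06564403841433672 heading deg -9.4
side edges -0.059 0.0635
side edges -0.059 0.0625
```

The board lies about 2 mm uphill of nominal, centred and square, so I'll let go and retreat along the tool axis.

Request:
{"method": "jog_arm", "body": {"deltas": [[0,0,0.1,0,0,0,0.2],[0,0,0.2,0,0,0,0.2],[0,0,0.2,0,0,0,0.2],[-0.4,0.05,2,0,0,0,0.2],[-0.9,0.15,5,0,0,0,0.2],[-1.5,0.25,8.5,0,0,0,0.2],[-1.5,0.25,12,0,0,0,0],[-1.5,-4,13,1.6,9.9,0,0],[-1.5,-8,13,1.6,9.9,0,0],[-1.5,-12,13,1.6,9.9,0,0],[-1.5,-16,13,1.6,9.9,0,0],[-1.5,-18,13,1.6,9.9,0,0]]}}

```text
time: 10.68
tcp_pos: [0.4938, -0.1099, 0.1971]
tool_rot: [0.001, 0.764, 0.646, -0.001]
wrist_force: [1.0, -0.4, 0.1]
grip_width: 0.498
finger_force: 0.0
```

```bash
python3 chk.py .4926 .076 .0409 .06; python3 -c "
from h import *
o=get_obs();print(o['tcp_pos'],o['tool_rot'])"
```

```text
expected [0.558  0.0656]
top
board few 0
side edges -0.08 0.064
side edges -0.08 0.064
scene
board 25 25 x at mid y 0.5603 ymid 0.06564403841433672 heading deg -9.6
side edges -0.059 0.063
side edges -0.059 0.0625
[ 0.4935798  -0.10905996  0.19684825] [ 6.71102891e-04  7.64383811e-01  6.44760962e-01 -4.90827213e-04]
```

Request:
{"method": "jog_arm", "body": {"deltas": [[2,-4,0,0,0,2,0],[4,-8,0,0,0,4,0],[7,-12,0,0,0,6.3,0],[9.8,-15,0,0,0,6.3,0],[9.8,-17.4,-2,0,0,6.3,0],[9.8,-17.4,-5,0,0,6.3,0],[9.8,-17.4,-8,0,0,6.3,0],[9.8,-17.4,-11,0,0,6.3,0],[9.8,-17.4,-12,0,0,6.3,0],[9.8,-17.4,-12,0,0,6.3,0]]}}

```text
time: 11.62
tcp_pos: [0.5888, -0.2771, 0.0733]
tool_rot: [-0.004, 0.726, 0.688, -0.001]
wrist_force: [-0.2, 0.5, 0.1]
grip_width: 0.498
finger_force: 0.0
```

```bash
python3 - <<'E'
from h import *
o=get_obs();print(o["tcp_pos"].round(4),o["tool_rot"],o["wrist_force"].round(1))
g=grab_frame("scene"); cv2.imwrite("pics/s5.png",cv2.resize(g["frame"][150:300,210:410],None,fx=4,fy=4,interpolation=cv2.INTER_CUBIC)[...,::-1])
print((proj(g,[*o["tcp_pos"][:2],.029])-[210,150])*4)
E
```

```text
[ 0.5888 -0.2771  0.0733] [-0.00362249  0.72563954  0.68806448 -0.00118698] [-0.2  0.5  0.1]
[265.05664139 232.43811628]
```

View pics/s5.png

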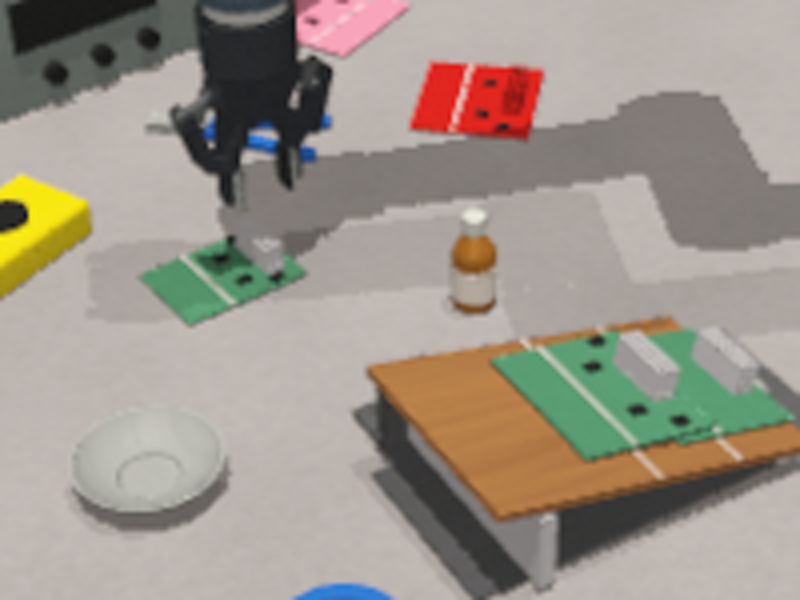

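The wide board lies properly on line 1, over the fixed board. The gripper is above the narrow board's sink at (260,240), and I'll let it settle before reading the position.

Request:
{"method": "jog_arm", "body": {"deltas": [[0,0,0,0,0,0,0],[0,0,0,0,0,0,0]]}}

```text
time: 11.83
tcp_pos: [0.593, -0.2802, 0.0799]
tool_rot: [0.002, 0.726, 0.688, 0.0]
wrist_force: [0.4, -0.3, -0.1]
grip_width: 0.499
finger_force: 0.0
```

Request:
{"method": "jog_arm", "body": {"deltas": [[-0.1,-0.3,-2,0,0,0,0],[-0.1,-0.3,-4,0,0,0,0],[-0.1,-0.3,-5.5,0,0,0,0],[-0.1,-0.3,-6.2,0,0,0,0],[-0.1,-0.3,-6.2,0,0,0,0],[-0.1,-0.3,-6.2,0,0,0,1],[-0.1,-0.3,-6.2,0,0,0,1],[-0.1,-0.3,-6.2,0,0,0,1],[-0.1,-0.3,-6.2,0,0,0,1],[-0.1,-0.3,-6.2,0,0,0,1]]}}

```text
time: 12.67
tcp_pos: [0.5918, -0.2836, 0.0173]
tool_rot: [0.002, 0.726, 0.688, 0.0]
wrist_force: [-0.4, 0.1, 5.9]
grip_width: 0.173
finger_force: 62.1
```

Request:
{"method": "jog_arm", "body": {"deltas": [[0,0,1,0,0,0,1],[0,0,3,0,0,0,1],[0,0,6,0,0,0,1],[0,0,10,0,0,0,1],[0,0,14,0,0,0,1],[0,0,18,0,0,0,1],[0,4,19,0,0,-5.7,1],[-0.5,8,19,0,0,-5.7,1],[-1,12,19,0,0,-5.7,1],[-1.5,16,19,0,0,-5.7,1],[-1.8,20,19,0,0,-5.7,1],[-1.8,23,19,0,0,-5.7,1]]}}

```text
time: 13.67
tcp_pos: [0.5708, -0.0497, 0.206]
tool_rot: [-0.0, 0.759, 0.651, -0.0]
wrist_force: [0.3, -0.1, 0.3]
grip_width: 0.17
finger_force: 61.2
```

Request:
{"method": "jog_arm", "body": {"deltas": [[0,0,0,0,0,0,1],[0,0,0,0,0,0,1],[0,0,0,0,0,0,1]]}}

```text
time: 13.92
tcp_pos: [0.5723, -0.0529, 0.2056]
tool_rot: [0.001, 0.759, 0.651, -0.0]
wrist_force: [-0.2, -0.3, -1.2]
grip_width: 0.174
finger_force: 61.2
```

```bash
python3 inhand.py .04 .0173
```

```text
tcp [ 0.57225073 -0.0529424   0.20561057] yaw -8.786122622197432
top
board few 4
side edges rel tcp -0.039 -0.0095
side edges rel tcp -0.0385 -0.001
bare end rel tcp 0.088
bare end rel tcp None
scene
board 25 25 x at mid y 0.6238 ymid -0.060579725430776554 heading deg -7.46
side edges rel tcp -0.0385 0.044
side edges rel tcp -0.038 0.044
bare end rel tcp 0.0935
bare end rel tcp 0.0935
pred line mid [ 0.621664   -0.06057973]
```

Request:
{"method": "jog_arm", "body": {"deltas": [[0,3,0,-0.5,-3.5,-0.4,1],[0,6,0,-1,-6.5,-0.8,1],[0.1,9,0,-1.6,-9.9,-1.3,1],[0.1,11.4,-1,-1.6,-9.9,-1.3,1],[0.1,11.4,-4,-1.6,-9.9,-1.3,1],[0.1,11.4,-7,-1.6,-9.9,-1.3,1],[0.1,11.4,-9,-1.6,-9.9,-1.3,1],[0.1,11.4,-10.5,-1.6,-9.9,-1.3,1],[0.1,11.4,-10.5,-1.6,-9.9,-1.3,1],[0.1,11.4,-10.5,-1.6,-9.9,-1.3,1],[0.1,11.4,-10.5,-1.6,-9.9,-1.3,1]]}}

```text
time: 14.93
tcp_pos: [0.5744, 0.0605, 0.1014]
tool_rot: [0.068, 0.764, 0.639, 0.057]
wrist_force: [0.9, 0.7, -0.6]
grip_width: 0.169
finger_force: 61.1
```

```bash
python3 - <<'E'
from h import *
o=get_obs();print(o["tcp_pos"].round(4),o["wrist_force"].round(1))
from scipy.spatial.transform import Rotation as R
w,x,y,z=o["tool_rot"];print(R.from_quat([x,y,z,w]).as_matrix()[:,1].round(3))
E
```

```text
[0.5744 0.0605 0.1014] [ 0.9  0.7 -0.6]
[ 0.969 -0.174  0.176]
```

Yaw −10.2°, pitch 10.1°. Lowering with x −1 mm and yaw +0.5°.

Request:
{"method": "jog_arm", "body": {"deltas": [[-0.1,0,-0.5,0,0,0.5,1],[-0.1,0,-0.9,0,0,0.5,1],[-0.1,0,-1.2,0,0,0.5,1],[-0.1,0,-1.4,0,0,0.5,1],[-0.1,0,-1.5,0,0,0.5,1],[-0.1,0,-1.5,0,0,0.5,1]]}}

```text
time: 15.43
tcp_pos: [0.5722, 0.0612, 0.0858]
tool_rot: [0.067, 0.761, 0.643, 0.056]
wrist_force: [-1.8, -0.3, 4.7]
grip_width: 0.17
finger_force: 61.8
```

Request:
{"method": "jog_arm", "body": {"deltas": [[0,0,-0.1,0,0,0,1],[0,0,-0.2,0,0,0,1],[0,0,-0.2,0,0,0,1]]}}

```text
time: 15.68
tcp_pos: [0.5723, 0.0613, 0.0856]
tool_rot: [0.068, 0.761, 0.643, 0.057]
wrist_force: [-10.9, -1.3, 18.8]
grip_width: 0.17
finger_force: 64.0
```

```bash
python3 chk.py .5596 .0655 .0579 .04
```

```text
expected [0.625  0.0551]
top
board 20 9 x at mid y 0.6235 ymid 0.055144038414336724 heading deg -8.73
side edges -0.043 0.009
side edges -0.043 0.0355
scene
board 25 25 x at mid y 0.6248 ymid 0.055144038414336724 heading deg -9.84
side edges -0.0405 0.0415
side edges -0.0405 0.0405
```

The position is within 1–2 mm. Releasing and retreating, then a check.

Request:
{"method": "jog_arm", "body": {"deltas": [[0,0,0.1,0,0,0,0.2],[0,0,0.2,0,0,0,0.2],[0,0,0.2,0,0,0,0.2],[-0.4,0.05,2,0,0,0,0.2],[-0.9,0.15,5,0,0,0,0.2],[-1.5,0.25,8.5,0,0,0,0.2],[-1.5,0.25,12,0,0,0,0.2],[-2,-4,14,0,0,0,0.2],[-3,-8,14,0,0,0,0.2],[-4,-12,14,0,0,0,0.2],[-5,-16,14,0,0,0,0.2],[-6,-20,14,0,0,0,0.2]]}}

```text
time: 16.78
tcp_pos: [0.5127, -0.1371, 0.2234]
tool_rot: [0.067, 0.761, 0.643, 0.057]
wrist_force: [0.4, 0.0, -0.1]
grip_width: 0.398
finger_force: 0.0
```

Request:
{"method": "jog_arm", "body": {"deltas": [[-4,-4,2,0,0,0,0.2],[-8,-8,3,0,0,0,0.2],[-8,-12,3,0,0,0,0.2],[-8,-16,3,0,0,0,0.2],[-8,-20,3,0,0,0,0.2],[-8,-20,3,0,0,0,0.2],[-8,-20,3,0,0,0,0.2]]}}

```text
time: 17.37
tcp_pos: [0.4327, -0.3407, 0.2529]
tool_rot: [0.068, 0.763, 0.641, 0.056]
wrist_force: [0.6, -0.1, -0.0]
grip_width: 0.402
finger_force: 0.0
```

```bash
python3 chk.py .5596 .0655 .0579 .04;python3 chk.py .4926 .076 .0409 .06; python3 - <<'E'
from h import *
a=grab_frame("top")["frame"][85:225,150:350];b=grab_frame("scene")["frame"][180:320,260:460]
cv2.imwrite("pics/fin.png",cv2.resize(np.hstack([a,b]),None,fx=2,fy=2,interpolation=cv2.INTER_CUBIC)[...,::-1])
E
```

```text
expected [0.625  0.0551]
top
board 25 25 x at mid y 0.6236 ymid 0.055144038414336724 heading deg -9.47
side edges -0.043 0.0355
side edges -0.043 0.0355
scene
board 25 25 x at mid y 0.6248 ymid 0.055144038414336724 heading deg -10.06
side edges -0.04 0.0415
side edges -0.0405 0.041
expected [0.558  0.0656]
top
board 19 7 x at mid y 0.5713 ymid 0.06564403841433672 heading deg -8.04
side edges -0.0615 0.056
side edges -0.0615 0.056
scene
board 17 9 x at mid y 0.5553 ymid 0.06564403841433672 heading deg -19.05
side edges -0.059 0.063
side edges -0.059 0.0625
```

View pics/fin.png

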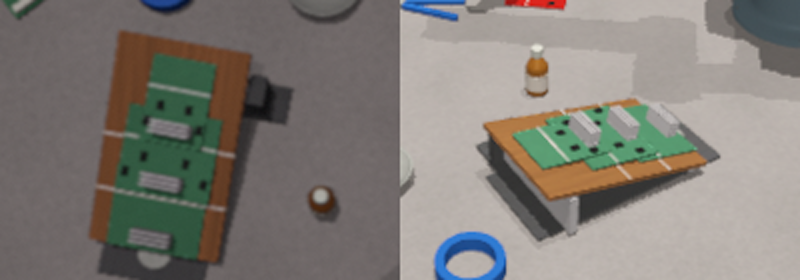

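The final picture shows the rack at its stop, both boards shingled and centred, and the bottle upright. The narrow board now covers most of the wide board's printed line, so I'll check that line on the parts still showing.

```bash
python3 - <<'E'
from m import *
h=np.radians(-9);x=np.array([np.cos(h),np.sin(h)]);y=np.array([-x[1],x[0]]);c=np.array([.558,.0656])
for n in ("top","scene"):
    g=grab_frame(n)
    for s in (1,-1):
        a,b=c+s*.043*y,c+s*.06*y; print(n,"expected",((a+b)/2)[0].round(4))
        try: lines(g,[("seg",(a,b),.0653,0)])
        except Exception: print("fail")
E
```

```text
top expected 0.5661
seg 25 25 x at mid y 0.568 ymid 0.1164659495406496 heading deg -3.32
top expected 0.5499
seg 25 25 x at mid y 0.5512 ymid 0.014734050459350414 heading deg -10.98
scene expected 0.5661
seg 25 25 x at mid y 0.5689 ymid 0.1164659495406496 heading deg -10.06
scene expected 0.5499
seg 25 22 x at mid y 0.5444 ymid 0.014734050459350414 heading deg 46.16
```

The wide board is unmoved, about +2 mm uphill. Handing in.

```bash
python3 -c "
from rig import *
print(close_job())"
```

```text
the job is handed in; nothing more can be done
None
```

I handed the job in at about 18 s of the 72 s allowed; no verdict came back. My last camera check showed the rack against its stop, both boards laid within about 2 mm of their lines and let go, and the flux bottle upright.

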